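# Hang up the ear defenders and tug-test the hook

### The arm

A 6-joint arm with a two-finger parallel gripper is mounted at the origin on the work surface. World frame = base frame: x ahead of the robot, y to its left, z up, the work surface at z = 0. Lengths are in m, angles in rad, forces in N, time in s.
With the tool pointing down it reaches from about 0.35 to 0.875 m from the base axis. Payload 4.2 kg.
Tool frame: the origin (TCP) lies on the centre line of the jaws, within the pads' length; the fingertips stand 11 mm ahead of it and the grasp point (between the pads) lies 8 mm behind it; z points along the fingers, y is the line along which they close (so a half turn about z gives the same grasp; the last joint's range is limited). The gripper opens to 87 mm and grips with 3 to 60 N. Pads are 19 mm wide; open, the fingers measure 117 mm over their backs; the gripper's body (75 mm by 190 mm) begins 51 mm behind the grasp point.
Start: joints at [-1.057, 0.385, 0.008, 0, -1.194, -0.259], TCP at [0.158, -0.605, 0.234] pointing down, gripper open.
Joint ranges: [-3.14, 3.14], [-1.21, 2.06], [-1.07, 1.41], [-3.16, 2.05], [-2.99, -0.16], [-3.1, 3.1]. Speed limits (rad/s): [2.79, 2.79, 3.14, 3.14, 3.14, 3.14].

### API

Orientations are given as a unit quaternion [w, x, y, z].
In Python, from rig import readout, imaging, env gives the robot as it stands.
- The arm moves only by the shell command python3 -m crank 'ROWS' [FORCE]. ROWS is JSON, a list of rows, each an object with "jaw": the closure, from -1 (fully open) to 1 (shut), so that 0 is half open; "xyz": the shift along the tool's x, y, z in cm, a list of three; "yaw": the turn about the tool's z in rad. A call has 1 to 12 rows; each row is the pose to reach, as a shift and turn from the pose commanded when the call began, along the tool's axes at that moment; what a row does not reach only later rows make up. A row lasts 1/12 s, in which the tool goes at most 41.7 mm and 7.16 degrees, less where a joint would pass 70% of its speed; a pose out of reach is approached as far as the arm can. A call with a gripper value outside its range is refused whole. The fingers move at their own pace and stop on an object; FORCE is the grip in N (left out, the last holds). Time passes only in rows, so rows that repeat a pose let the fingers close. It gives the time, the measured TCP pose, the force, the opening and the grip force at its end, in the units of the state.
- readout.state(): the state, without advancing time (a new reading comes with each control period).
- imaging.snapshot(name): name is "side" or "top" or "wrist"; returns (picture, depth): 400x640x3 uint8, red, green, blue; 400x640 float32, m along the optical axis (not along the pixel's ray), 0 where there is no reading.
- imaging.camera_model(name): a dict with "intrinsics" (3x3 intrinsics, pixels), "world_to_cam" (4x4, takes a point from world to camera coordinates). Camera axes: x right, y up, looking along -z (the intrinsics and any distortion apply to the point x, -y, -z); pixel columns grow to the right and rows downward; lengths in m; the calibration is good to about 2 mm. A picture is of the moment at which its call begins: read the wrist's pose just before it. camera_model takes no time and is no camera call; for the wrist camera it gives the pose at the moment of the call.
- env.job_done(): hands the job in; it is judged then, once.
The state is a dict: "t": time; "joint_positions": joint angles; "qd": joint speeds; "effort": joint torques, N m; "tool_pos": TCP position; "ee_rot": TCP orientation; "wrist_force": force on the tool from outside, world axes, zero at the start; "wrist_torque": the same for the moment, N m; "width": finger opening in m; "gripper_force": force on a finger pad.
Only numpy, scipy, OpenCV 4.12 (cv2) and the standard library are available. Lean on these libraries where they do the work, as an engineer would, in place of code of your own. Each camera call takes 0.05 s, during which the arm holds its last target. There are 200 camera calls.

### The job

Pick up the yellow ear defenders by the crown of their headband and hang them by the band across both prongs of the hook on the blue-footed stand. Before letting go, tug them gently down about a centimetre against the sprung hook and keep the pull on for a moment to make sure they are held, then let go and leave them hanging still. Leave the drill, the tape measure and the drink can where they are.

Things in the scene. Friction and masses are not known exactly. Their poses are not given: they have to be found in the camera images.
- earmuffs: Yellow/black rigid ear defenders, 0.22 kg, standing on their two cups, band arching above: 70 mm deep (x), 168 wide (y, cup to cup), 192 high. Origin: underside, midway between the cups (each 92 high). Padded straight crown of the band: 26 mm wide in x, 104 long in y, from 180 to 192 mm up; grip it at mid-length across the 26 mm. Looks the same turned half round about z.
- earmuffs_band (a point): Middle of the underside of the headband's crown, 180 mm straight above the earmuffs' origin; axes as the earmuffs'. This underside comes to rest on the prongs. Beyond y = +-52 mm the band slopes down to the cups, between which 74 mm are free.
- stand: Hook stand, fixed to the table: blue steel foot 190 x 110 x 12 mm, steel post 16 mm thick and 260 mm high at the stand's x = +98 mm, carrying a sprung two-prong hook that points to the stand's -x (roughly towards the robot). Origin: on the table right under the middle of the hook. z up. The cups do not pass the prongs from above: enter over the tips from the open -x end.
- hook_seat (a point): Middle of the hook, moving with it, axes as the stand's: between the prongs, level with their tops, 250 mm above the table unloaded. Prongs: level steel rods 8 mm thick along x at y = +-34 mm (60 free between, fingers fit), from a crossbar at x = +84 to tips at x = -56 to -66 that rise 18 mm, the stand's highest points. The band lies across both: band y along hook y.
- hook (a joint): Downward travel of the sprung hook along the post in m: 0 unloaded, growing as it is pulled down, stop at 0.034. The spring gives about 1 mm per 0.6 N, so the earmuffs' weight alone takes it down 3 to 5 mm.
- drill: Bystander: teal and black cordless drill lying on its side, about 240 x 260 x 66 mm. Origin: on the table under the middle of its motor body.
- tape: Bystander: yellow tape measure, 66 x 60 x 37 mm, lying flat. Origin: centre of its underside.
- can: Bystander: red drink can, 66 mm diameter, 117 mm high. Origin: centre of its underside.

How it is judged:
By the outcome, as a careful person would: the job done as asked, in the order asked, and still so for the second after the job is handed in, with the robot touching nothing.
It also fails if it takes over 61 s, if anything falls off the work surface, if the arm or the gripper's body presses on something with over 40 N, if the wrist force passes 120 N, or if a joint passes its speed limit or range.

## Working session

There is one attempt and no reset: what is moved stays moved. The work goes in short steps, Python scripts to look and compute and a shell command to move; the robot and the scene stay as the last step left them, time stands still between calls to the robot, and variables do not carry over. Pictures are saved under pics/ and viewed, at most 10 in all, crops included, and the job is handed in when it is done.

```bash
mkdir -p pics; cat > h.py <<'E'
import numpy as np, cv2
from rig import readout, imaging, env
def snap(n):
    m=imaging.camera_model(n); p,d=imaging.snapshot(n); return p,d,m
def cloud(d,m):
    K=np.array(m["intrinsics"]);T=np.linalg.inv(np.array(m["world_to_cam"]))
    v,u=np.mgrid[:d.shape[0],:d.shape[1]]
    x=(u-K[0,2])/K[0,0]*d; y=(v-K[1,2])/K[1,1]*d
    P=np.stack([x,-y,-d],-1)@T[:3,:3].T+T[:3,3]; P[d<=0]=np.nan
    return P
def save(n,p): cv2.imwrite(f"pics/{n}.png",p[...,::-1])
E
python3 - <<'E'
from h import *
s=readout.state(); print({k:np.round(v,3).tolist() for k,v in s.items()})
out=[]
for n in("top","side"):
    p,d,m=snap(n); out.append(p); np.savez(f"{n}.npz",p=p,d=d,P=cloud(d,m)); print(n,{k:np.round(v,3).tolist() for k,v in m.items() if k in("intrinsics","world_to_cam")},m.keys())
    save(n,p)
E
```

```text
{'t': 0.0, 'joint_positions': [-1.057, 0.386, 0.007, -0.001, -1.194, -0.259], 'qd': [0.001, -0.001, 0.0, 0.002, 0.001, -0.001], 'effort': [0.001, -39.066, 18.741, 4.22, 0.011, -0.0], 'tool_pos': [0.157, -0.604, 0.232], 'ee_rot': [-0.0, -0.127, 0.992, 0.001], 'wrist_force': [-0.18, 0.42, 0.465], 'wrist_torque': [0.021, -0.025, 0.063], 'gripper_force': 0.0, 'width': 0.087}
top {'intrinsics': [[364.872, 0.0, 315.217], [0.0, 364.872, 195.283], [0.0, 0.0, 1.0]], 'world_to_cam': [[-0.006, -1.0, -0.006, 0.03], [0.999, -0.006, 0.039, -0.484], [-0.039, -0.005, 0.999, -1.147], [0.0, 0.0, 0.0, 1.0]]} dict_keys(['intrinsics', 'world_to_cam'])
side {'intrinsics': [[431.199, 0.0, 318.999], [0.0, 431.199, 196.455], [0.0, 0.0, 1.0]], 'world_to_cam': [[-0.955, -0.295, -0.016, 0.479], [0.173, -0.604, 0.778, -0.204], [-0.239, 0.74, 0.628, -1.227], [0.0, 0.0, 0.0, 1.0]]} dict_keys(['intrinsics', 'world_to_cam'])
```

View pics/top.png

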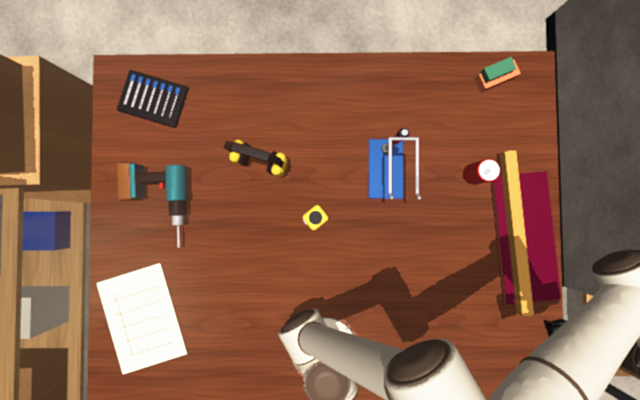

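View pics/side.png

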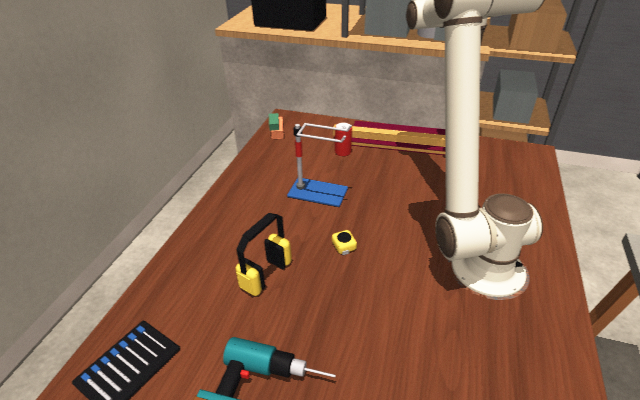

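The top view shows the earmuffs at about (257,156) with a dark crown, the hook at (404,165) with its tips near (391,197) and (419,197), and the post at (404,132). The drill is at (175,185), the tape at (315,217) and the can at (487,170). In the side view the earmuffs stand at (263,255) and the stand at (320,160), clear of everything else.

```bash
python3 - <<'E'
from h import *
for n in("top","side"):
    z=np.load(n+".npz");P=z["P"];p=z["p"]; X,Y,Z=P[...,0],P[...,1],P[...,2]
    M=(Z>.165)&(Z<.21)&(X>.4)&(X<.8)&(Y>.05)&(Y<.4); Q=P[M]
    if len(Q)>5:
        c,sz,a=cv2.minAreaRect(Q[:,:2].astype(np.float32)); print(n,"crown",len(Q),np.round(c,4),np.round(sz,3),a,"mean",Q.mean(0).round(4),"zmax",Q[:,2].max().round(3))
        e=np.linalg.eigh(np.cov(Q[:,:2].T))[1][:,1]; print("dir",np.degrees(np.arctan2(e[1],e[0])))
    H=(Z>.225)&(Z<.3)&(X>.4)&(X<.8)&(Y>-.4)&(Y<0); v,u=np.nonzero(H); Q=P[H]; print(n,"hook",len(Q))
    if len(Q): print("range",Q.min(0).round(3),Q.max(0).round(3))
    for lo in np.arange(.45,.75,.02):
        S=Q[(Q[:,0]>=lo)&(Q[:,0]<lo+.02)]
        if len(S): 
            for s in (S[S[:,1]>S[:,1].mean()],S[S[:,1]<=S[:,1].mean()]): 
                if len(s): print(round(lo,2),len(s),np.median(s,0).round(4),end=" ")
            print()
    B=(p[...,2]>110)&(p[...,0]<80)&(p[...,1]<130)&(X>.4)&(X<.75)&(Y>-.4)&(Y<0)&(Z<.03); Q=P[B]
    if len(Q): print("foot",len(Q),cv2.minAreaRect(Q[:,:2].astype(np.float32)))
E
```

```text
top crown 530 [0.5972 0.1991] [0.16  0.027] 72.2228775024414 mean [0.5955 0.1956 0.1881] zmax 0.197
dir 72.38700961553155
top hook 554
range [ 0.464 -0.235  0.232] [ 0.645 -0.159  0.27 ]
0.45 8 [ 0.4681 -0.1619  0.266 ] 0.45 9 [ 0.4664 -0.2294  0.267 ] 
0.47 25 [ 0.4801 -0.1618  0.2507] 0.47 26 [ 0.4796 -0.2295  0.252 ] 
0.49 21 [ 0.5    -0.1621  0.25  ] 0.49 24 [ 0.5009 -0.2301  0.2492] 
0.51 24 [ 0.519  -0.1626  0.2496] 0.51 24 [ 0.5209 -0.2303  0.2494] 
0.53 24 [ 0.5391 -0.1627  0.2497] 0.53 23 [ 0.5401 -0.2307  0.2494] 
0.55 24 [ 0.5594 -0.1628  0.2501] 0.55 23 [ 0.5599 -0.2306  0.2503] 
0.57 24 [ 0.5795 -0.1633  0.2491] 0.57 23 [ 0.58   -0.2308  0.2496] 
0.59 24 [ 0.5996 -0.1636  0.2498] 0.59 24 [ 0.5993 -0.2319  0.249 ] 
0.61 79 [ 0.6187 -0.184   0.249 ] 0.61 76 [ 0.6181 -0.2087  0.25  ] 
0.63 26 [ 0.6353 -0.1901  0.2505] 0.63 23 [ 0.6366 -0.202   0.2525] 
foot 1421 ((0.5683417916297913, -0.19841089844703674), (0.1095612496137619, 0.1877826452255249), 89.14018249511719)
side crown 497 [0.5978 0.2041] [0.157 0.031] 74.21529388427734 mean [0.5994 0.2159 0.1876] zmax 0.197
dir 71.
[... 184 characters left out ...]
7 19 [ 0.4771 -0.228   0.2501] 
0.49 16 [ 0.499  -0.1589  0.2487] 0.49 17 [ 0.4994 -0.2268  0.2487] 
0.51 18 [ 0.519  -0.1594  0.2484] 0.51 16 [ 0.5215 -0.2283  0.2485] 
0.53 17 [ 0.5398 -0.1607  0.248 ] 0.53 14 [ 0.5409 -0.2275  0.2481] 
0.55 16 [ 0.5596 -0.1603  0.2483] 0.55 16 [ 0.5619 -0.2283  0.2482] 
0.57 16 [ 0.5803 -0.1609  0.2481] 0.57 16 [ 0.5817 -0.2273  0.249 ] 
0.59 16 [ 0.5994 -0.1616  0.2481] 0.59 13 [ 0.5991 -0.23    0.2474] 
0.61 37 [ 0.6199 -0.1825  0.2485] 0.61 35 [ 0.6179 -0.2036  0.2489] 
0.63 25 [ 0.6356 -0.1855  0.2398] 0.63 14 [ 0.6356 -0.1952  0.2547] 
foot 937 ((0.5662482380867004, -0.20269323885440826), (0.12928082048892975, 0.18613597750663757), 88.73611450195312)
```

```bash
cat >> h.py <<'E'
def to(x,y,z,hd):
    "cm shift along tool axes and yaw to reach world xyz with tool y at heading hd (deg)"
    from scipy.spatial.transform import Rotation as R
    s=readout.state(); q=np.array(s["ee_rot"]); r=R.from_quat(q[[1,2,3,0]]).as_matrix()
    h=np.degrees(np.arctan2(r[1,1],r[0,1])); w=(hd-h+180)%360-180
    print("t",round(s["t"],2),"tcp",np.round(s["tool_pos"],4),"hd",round(h,2),"tilt",np.round(r[:2,2],4),"F",np.round(s["wrist_force"],1),"w",round(s["width"],4))
    print("shift",(100*r.T@(np.array([x,y,z])-s["tool_pos"])).round(2),"yaw",round(-np.radians(w),3))
E
python3 -m crank '[{"jaw":-1,"xyz":[0,0,-4],"yaw":0},{"jaw":-1,"xyz":[0,0,-8],"yaw":0},{"jaw":-1,"xyz":[-2,2,-9],"yaw":-0.1},{"jaw":-1,"xyz":[-4.5,4.8,-9],"yaw":-0.2},{"jaw":-1,"xyz":[-7,7.5,-9],"yaw":-0.3},{"jaw":-1,"xyz":[-9.5,10.2,-9],"yaw":-0.4},{"jaw":-1,"xyz":[-12,12.9,-9],"yaw":-0.5},{"jaw":-1,"xyz":[-14.5,15.6,-9],"yaw":-0.6},{"jaw":-1,"xyz":[-17,18.3,-9],"yaw":-0.7},{"jaw":-1,"xyz":[-19.5,21,-9],"yaw":-0.8},{"jaw":-1,"xyz":[-22,23.7,-9],"yaw":-0.9},{"jaw":-1,"xyz":[-24.5,26.4,-9],"yaw":-1.0}]' 30
python3 -c "
from h import *
to(.597,.2,.31,162.3)"
```

```text
t: 1.1
tool_pos: [0.3282, -0.2858, 0.3233]
ee_rot: [0.0, -0.589, 0.808, 0.0]
wrist_force: [0.3, -0.5, 0.1]
width: 0.0871
gripper_force: 0.0
t 1.1 tcp [ 0.3282 -0.2858  0.3233] hd 162.16 tilt [-0.0002  0.0004] F [ 0.3 -0.5  0.1] w 0.0871
shift [-54.47 -10.71   1.34] yaw -0.002
```

```bash
python3 -m crank '[{"jaw":-1,"xyz":[-3.5,-0.7,0],"yaw":0},{"jaw":-1,"xyz":[-7.4,-1.5,0],"yaw":0},{"jaw":-1,"xyz":[-11.4,-2.3,0],"yaw":0},{"jaw":-1,"xyz":[-15.4,-3.0,0],"yaw":0},{"jaw":-1,"xyz":[-19.4,-3.8,0],"yaw":0},{"jaw":-1,"xyz":[-23.4,-4.6,0],"yaw":0},{"jaw":-1,"xyz":[-27.4,-5.4,0],"yaw":0},{"jaw":-1,"xyz":[-31.4,-6.2,0],"yaw":0},{"jaw":-1,"xyz":[-35.4,-7,0],"yaw":0},{"jaw":-1,"xyz":[-39.4,-7.8,0],"yaw":0},{"jaw":-1,"xyz":[-43.4,-8.5,0],"yaw":0},{"jaw":-1,"xyz":[-45.4,-8.9,0],"yaw":0}]'
python3 -m crank '[{"jaw":-1,"xyz":[-2.5,-0.5,0],"yaw":0},{"jaw":-1,"xyz":[-5,-1,0.5],"yaw":0},{"jaw":-1,"xyz":[-7.5,-1.5,1],"yaw":0},{"jaw":-1,"xyz":[-9.0,-1.8,1.3],"yaw":0},{"jaw":-1,"xyz":[-9.0,-1.8,1.3],"yaw":0},{"jaw":-1,"xyz":[-9.0,-1.8,1.3],"yaw":0}]'
python3 - <<'E'
from h import *
to(.597,.2,.178,162.3)
p,d,m=snap("wrist"); P=cloud(d,m); save("wrist1",p); np.savez("wrist1.npz",p=p,P=P)
M=(P[...,2]>.183)&(P[...,2]<.2)&(abs(P[...,0]-.597)<.06)&(abs(P[...,1]-.2)<.1)
Q=P[M]; print(len(Q))
if len(Q): print(cv2.minAreaRect(Q[:,:2].astype(np.float32)),Q.mean(0),np.median(Q[:,2]))
E
```

```text
t: 2.1
tool_pos: [0.555, 0.1199, 0.3222]
ee_rot: [-0.001, -0.588, 0.809, 0.0]
wrist_force: [0.7, -0.5, -0.2]
width: 0.0866
gripper_force: 0.0
t: 2.6
tool_pos: [0.5986, 0.1964, 0.3094]
ee_rot: [-0.001, -0.587, 0.809, 0.0]
wrist_force: [0.4, -0.1, -0.4]
width: 0.087
gripper_force: 0.0
t 2.6 tcp [0.5986 0.1964 0.3094] hd 161.93 tilt [-0.0022 -0.0014] F [ 0.4 -0.1 -0.4] w 0.087
shift [-0.32  0.24 13.14] yaw -0.006
2770
((0.5968614816665649, 0.19951234757900238), (0.12209707498550415, 0.025499505922198296), 72.63252258300781) [0.59531659 0.1953456  0.19073618] 0.1911760295573956
```

View pics/wrist1.png

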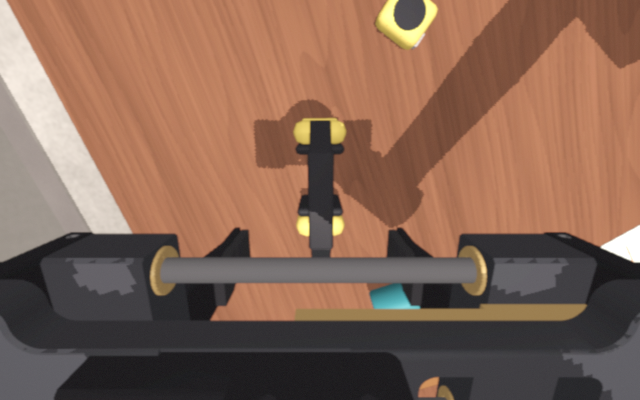

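The wrist view shows the crown running from (320,125) to (320,255), centred between the open fingers, with the cups at (320,132) and (320,225) and the tape at (405,20) well away. I'll descend and grip.

```bash
python3 -m crank '[{"jaw":-1,"xyz":[-0.3,0.2,2],"yaw":-0.006},{"jaw":-1,"xyz":[-0.3,0.2,4.5],"yaw":-0.006},{"jaw":-1,"xyz":[-0.3,0.2,7],"yaw":-0.006},{"jaw":-1,"xyz":[-0.3,0.2,9],"yaw":-0.006},{"jaw":-1,"xyz":[-0.3,0.2,11],"yaw":-0.006},{"jaw":-1,"xyz":[-0.3,0.2,12.3],"yaw":-0.006},{"jaw":-1,"xyz":[-0.3,0.2,13.1],"yaw":-0.006},{"jaw":-1,"xyz":[-0.3,0.2,13.1],"yaw":-0.006},{"jaw":-1,"xyz":[-0.3,0.2,13.1],"yaw":-0.006}]'
python3 -c "
from h import *
to(.597,.2,.178,162.4)"
python3 -m crank '[{"jaw":0.2,"xyz":[0,0,0],"yaw":0},{"jaw":0.6,"xyz":[0,0,0],"yaw":0},{"jaw":1,"xyz":[0,0,0],"yaw":0},{"jaw":1,"xyz":[0,0,0],"yaw":0},{"jaw":1,"xyz":[0,0,0],"yaw":0},{"jaw":1,"xyz":[0,0,0],"yaw":0},{"jaw":1,"xyz":[0,0,0],"yaw":0},{"jaw":1,"xyz":[0,0,0],"yaw":0}]' 40
```

```text
t: 3.4
tool_pos: [0.5981, 0.1991, 0.1805]
ee_rot: [0.0, -0.589, 0.808, -0.0]
wrist_force: [0.7, 1.0, 0.7]
width: 0.0871
gripper_force: 0.0
t 3.4 tcp [0.5981 0.1991 0.1805] hd 162.21 tilt [0.0011 0.0001] F [0.7 1.  0.7] w 0.0871
shift [-0.05  0.13  0.25] yaw -0.003
t: 4.07
tool_pos: [0.5979, 0.1997, 0.1795]
ee_rot: [-0.0, -0.589, 0.808, -0.0]
wrist_force: [-1.2, -0.2, -0.4]
width: 0.0414
gripper_force: 0.0
```

```bash
python3 -m crank '[{"jaw":1,"xyz":[0,0,0],"yaw":0},{"jaw":1,"xyz":[0,0,0],"yaw":0},{"jaw":1,"xyz":[0,0,0],"yaw":0},{"jaw":1,"xyz":[0,0,0],"yaw":0},{"jaw":1,"xyz":[0,0,0],"yaw":0},{"jaw":1,"xyz":[0,0,0],"yaw":0}]' 40
python3 -m crank '[{"jaw":1,"xyz":[0,0,-0.5],"yaw":0},{"jaw":1,"xyz":[0,0,-1.5],"yaw":0},{"jaw":1,"xyz":[0,0,-3],"yaw":0},{"jaw":1,"xyz":[0,0,-5],"yaw":0},{"jaw":1,"xyz":[0,0,-7],"yaw":0},{"jaw":1,"xyz":[0,0,-9],"yaw":0},{"jaw":1,"xyz":[0,0,-11],"yaw":0},{"jaw":1,"xyz":[0,0,-12],"yaw":0},{"jaw":1,"xyz":[0,0,-12.5],"yaw":0},{"jaw":1,"xyz":[0,0,-12.5],"yaw":0}]'
python3 -c "
from h import *
to(.36,-.1955,.30,179.2)"
```

```text
t: 4.57
tool_pos: [0.5978, 0.1997, 0.1795]
ee_rot: [-0.0, -0.589, 0.808, 0.0]
wrist_force: [-0.2, 0.4, -1.1]
width: 0.0255
gripper_force: 40.0
t: 5.4
tool_pos: [0.5981, 0.1998, 0.3057]
ee_rot: [0.001, -0.589, 0.808, -0.0]
wrist_force: [-0.7, 0.5, -1.6]
width: 0.0254
gripper_force: 40.0
t 5.4 tcp [0.5981 0.1998 0.3057] hd 162.23 tilt [0.0017 0.0012] F [-0.7  0.5 -1.6] w 0.0254
shift [44.91 10.61  0.48] yaw -0.296
```

```bash
python3 -m crank '[{"jaw":1,"xyz":[0.8,0.5,0],"yaw":-0.01},{"jaw":1,"xyz":[2.4,1.5,0],"yaw":-0.03},{"jaw":1,"xyz":[4.8,3,0],"yaw":-0.06},{"jaw":1,"xyz":[7.5,4.7,0],"yaw":-0.09},{"jaw":1,"xyz":[10.4,6.5,0],"yaw":-0.12},{"jaw":1,"xyz":[13.4,8.4,0],"yaw":-0.15},{"jaw":1,"xyz":[16.4,10.3,0],"yaw":-0.18},{"jaw":1,"xyz":[19.4,12.2,0],"yaw":-0.21},{"jaw":1,"xyz":[22.2,13.9,0],"yaw":-0.24},{"jaw":1,"xyz":[24.4,15.3,0],"yaw":-0.27},{"jaw":1,"xyz":[25.8,16.2,0],"yaw":-0.29},{"jaw":1,"xyz":[26.3,16.5,0],"yaw":-0.296}]'
python3 -c "
from h import *
to(.36,-.1955,.305,179.2)"
```

```text
t: 6.4
tool_pos: [0.3571, -0.0024, 0.3034]
ee_rot: [-0.001, -0.702, 0.712, 0.001]
wrist_force: [-0.4, 0.3, -1.2]
width: 0.0255
gripper_force: 40.0
t 6.4 tcp [ 0.3571 -0.0024  0.3034] hd 179.18 tilt [-0.0024 -0.0005] F [-0.4  0.3 -1.2] w 0.0255
shift [19.31 -0.56 -0.15] yaw -0.0
```

```bash
python3 -m crank '[{"jaw":1,"xyz":[0.5,0,0],"yaw":0},{"jaw":1,"xyz":[1.8,0,0],"yaw":0},{"jaw":1,"xyz":[3.8,-0.1,0],"yaw":0},{"jaw":1,"xyz":[6.3,-0.2,0],"yaw":0},{"jaw":1,"xyz":[9,-0.2,0],"yaw":0},{"jaw":1,"xyz":[11.7,-0.3,0],"yaw":0},{"jaw":1,"xyz":[14.3,-0.3,0],"yaw":0},{"jaw":1,"xyz":[16.5,-0.4,0],"yaw":0},{"jaw":1,"xyz":[18.1,-0.4,0],"yaw":0},{"jaw":1,"xyz":[19,-0.4,0],"yaw":0},{"jaw":1,"xyz":[19.3,-0.4,0],"yaw":0},{"jaw":1,"xyz":[19.3,-0.4,0],"yaw":0}]'
python3 - <<'E'
from h import *
to(.533,-.1955,.295,179.2)
p,d,m=snap("side"); save("side2",p); P=cloud(d,m)
X,Y,Z=P[...,0],P[...,1],P[...,2]
hsv=cv2.cvtColor(p,cv2.COLOR_RGB2HSV)
M=(hsv[...,0]>20)&(hsv[...,0]<34)&(hsv[...,1]>150)&(X<.45)&(Z>.08)&(Z<.3)&(Y<-.05)
Q=P[M]; print("yellow",len(Q)); print(np.percentile(Q,[1,50,99],axis=0).round(3))
E
```

```text
t: 7.4
tool_pos: [0.3621, -0.1937, 0.3039]
ee_rot: [-0.0, -0.702, 0.712, 0.001]
wrist_force: [-0.1, 0.7, -1.2]
width: 0.0258
gripper_force: 40.0
t 7.4 tcp [ 0.3621 -0.1937  0.3039] hd 179.14 tilt [-0.0014  0.0003] F [-0.1  0.7 -1.2] w 0.0258
shift [ -0.07 -17.09   0.86] yaw -0.001
yellow 637
[[ 0.327 -0.263  0.134]
 [ 0.354 -0.113  0.186]
 [ 0.392 -0.105  0.218]]
```

View pics/side2.png

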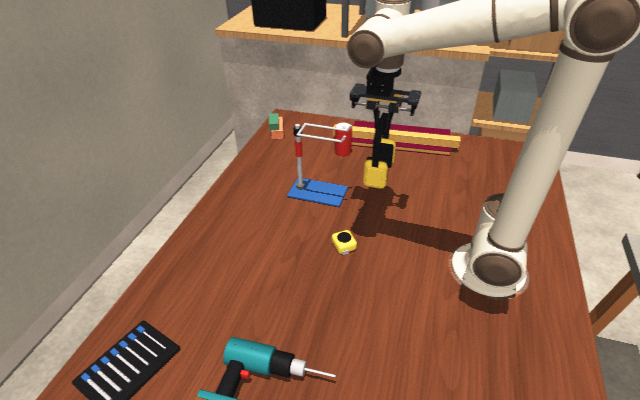

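The side view shows the earmuffs hanging level under the gripper at (378,165). They are off the open end of the hook, with the tips at about (345,138), and the stand has not moved. I'll enter over the tips.

```bash
python3 -m crank '[{"jaw":1,"xyz":[0,-0.4,0],"yaw":0},{"jaw":1,"xyz":[0.1,-1.4,0],"yaw":0},{"jaw":1,"xyz":[0.1,-3,0],"yaw":0},{"jaw":1,"xyz":[0.1,-5,0],"yaw":0},{"jaw":1,"xyz":[0.1,-7.2,0],"yaw":0},{"jaw":1,"xyz":[0.1,-9.4,0],"yaw":0},{"jaw":1,"xyz":[0.1,-11.6,0],"yaw":0},{"jaw":1,"xyz":[0.1,-13.6,0],"yaw":0},{"jaw":1,"xyz":[0.1,-15.4,0],"yaw":0},{"jaw":1,"xyz":[0.1,-16.6,0],"yaw":0},{"jaw":1,"xyz":[0.1,-17.1,0],"yaw":0},{"jaw":1,"xyz":[0.1,-17.1,0],"yaw":0}]'
python3 - <<'E'
from h import *
to(.533,-.1955,.254,179.2)
p,d,m=snap("side"); save("side3",cv2.resize(p[80:240,220:460],(720,480)))
E
```

```text
t: 8.45
tool_pos: [0.5343, -0.1961, 0.3037]
ee_rot: [-0.0, -0.703, 0.712, 0.0]
wrist_force: [-0.5, 0.0, -2.5]
width: 0.0255
gripper_force: 40.0
t 8.45 tcp [ 0.5343 -0.1961  0.3037] hd 179.28 tilt [-0.0009  0.0001] F [-0.5  0.  -2.5] w 0.0255
shift [-0.06  0.12  4.97] yaw 0.001
```

View pics/side3.png

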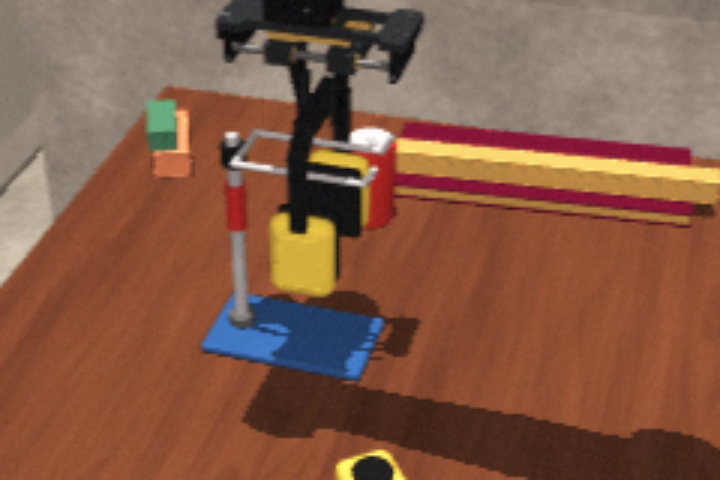

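The crop shows the crown above the prongs at about (310,110), with the cups on either side at (305,255) and (340,190) and the prongs running between the band's legs. I'll lower to just above contact, then down slowly.

```bash
python3 -m crank '[{"jaw":1,"xyz":[0,0,0.5],"yaw":0},{"jaw":1,"xyz":[0,0.1,1.3],"yaw":0},{"jaw":1,"xyz":[0,0.1,2.2],"yaw":0},{"jaw":1,"xyz":[0,0.1,3.1],"yaw":0},{"jaw":1,"xyz":[0,0.1,3.9],"yaw":0},{"jaw":1,"xyz":[0,0.1,4.5],"yaw":0},{"jaw":1,"xyz":[0,0.1,4.8],"yaw":0},{"jaw":1,"xyz":[0,0.1,4.9],"yaw":0},{"jaw":1,"xyz":[0,0.1,4.9],"yaw":0},{"jaw":1,"xyz":[0,0.1,4.9],"yaw":0}]'
python3 -m crank '[{"jaw":1,"xyz":[0,0,0.1],"yaw":0},{"jaw":1,"xyz":[0,0,0.2],"yaw":0},{"jaw":1,"xyz":[0,0,0.3],"yaw":0},{"jaw":1,"xyz":[0,0,0.4],"yaw":0},{"jaw":1,"xyz":[0,0,0.5],"yaw":0},{"jaw":1,"xyz":[0,0,0.6],"yaw":0},{"jaw":1,"xyz":[0,0,0.7],"yaw":0},{"jaw":1,"xyz":[0,0,0.7],"yaw":0},{"jaw":1,"xyz":[0,0,0.7],"yaw":0}]'
python3 -c "
from h import *
to(.533,-.1955,.237,179.2)
p,d,m=snap('top'); P=cloud(d,m); X,Y,Z=P[...,0],P[...,1],P[...,2]
for y in(-.162,-.23):
  M=(abs(Y-y)<.012)&(X>.45)&(X<.485)&(Z>.2)&(Z<.3); print(np.sort(P[M][:,2])[-12:].round(4))
"
```

```text
t: 9.33
tool_pos: [0.5321, -0.1969, 0.2559]
ee_rot: [0.0, -0.702, 0.712, -0.0]
wrist_force: [-0.1, 0.4, -1.5]
width: 0.0257
gripper_force: 40.0
t: 10.08
tool_pos: [0.5318, -0.1968, 0.2486]
ee_rot: [-0.0, -0.702, 0.712, -0.0]
wrist_force: [-0.5, -0.3, -0.6]
width: 0.0256
gripper_force: 40.0
t 10.08 tcp [ 0.5318 -0.1968  0.2486] hd 179.2 tilt [-0.     -0.0001] F [-0.5 -0.3 -0.6] w 0.0256
shift [-0.14 -0.12  1.16] yaw -0.0
[0.2596 0.2601 0.262  0.2624 0.2636 0.2659 0.266  0.2664 0.2664 0.2677
 0.2683 0.2691]
[0.2504 0.2511 0.2525 0.2529 0.2532 0.2537 0.255  0.258  0.2589 0.2624
 0.264  0.2652]
```

Contact has just been made. Now I'll tug down 1.1 cm, hold and check the force.

```bash
python3 -m crank '[{"jaw":1,"xyz":[0,0,0.15],"yaw":0},{"jaw":1,"xyz":[0,0,0.3],"yaw":0},{"jaw":1,"xyz":[0,0,0.45],"yaw":0},{"jaw":1,"xyz":[0,0,0.6],"yaw":0},{"jaw":1,"xyz":[0,0,0.75],"yaw":0},{"jaw":1,"xyz":[0,0,0.9],"yaw":0},{"jaw":1,"xyz":[0,0,1.0],"yaw":0},{"jaw":1,"xyz":[0,0,1.1],"yaw":0},{"jaw":1,"xyz":[0,0,1.1],"yaw":0},{"jaw":1,"xyz":[0,0,1.1],"yaw":0},{"jaw":1,"xyz":[0,0,1.1],"yaw":0},{"jaw":1,"xyz":[0,0,1.1],"yaw":0}]'
python3 - <<'E'
from h import *
to(.533,-.1955,.237,179.2)
p,d,m=snap('top'); P=cloud(d,m); X,Y,Z=P[...,0],P[...,1],P[...,2]
for y in(-.162,-.23):
  M=(abs(Y-y)<.012)&(X>.45)&(X<.485)&(Z>.2)&(Z<.3); print(np.sort(P[M][:,2])[-8:].round(4))
E
```

```text
t: 11.13
tool_pos: [0.532, -0.1969, 0.2379]
ee_rot: [0.0, -0.702, 0.712, -0.0]
wrist_force: [-2.1, 0.2, 5.3]
width: 0.0254
gripper_force: 40.0
t 11.13 tcp [ 0.532  -0.1969  0.2379] hd 179.2 tilt [ 0.0006 -0.0002] F [-2.1  0.2  5.3] w 0.0254
shift [-0.14 -0.1   0.09] yaw 0.0
[0.2535 0.2541 0.2548 0.255  0.2552 0.2555 0.256  0.2567]
[0.2427 0.2445 0.2467 0.2471 0.2484 0.2504 0.2524 0.2533]
```

```bash
python3 -m crank '[{"jaw":1,"xyz":[0,0,0],"yaw":0},{"jaw":1,"xyz":[0,0,0],"yaw":0},{"jaw":1,"xyz":[0,0,0],"yaw":0},{"jaw":1,"xyz":[0,0,0],"yaw":0},{"jaw":1,"xyz":[0,0,0],"yaw":0},{"jaw":1,"xyz":[0,0,0],"yaw":0},{"jaw":1,"xyz":[0,0,0],"yaw":0},{"jaw":1,"xyz":[0,0,0],"yaw":0},{"jaw":1,"xyz":[0,0,0],"yaw":0},{"jaw":1,"xyz":[0,0,0],"yaw":0},{"jaw":1,"xyz":[0,0,0],"yaw":0},{"jaw":1,"xyz":[0,0,0],"yaw":0}]'
python3 -m crank '[{"jaw":1,"xyz":[0,0,-0.1],"yaw":0},{"jaw":1,"xyz":[0,0,-0.2],"yaw":0},{"jaw":1,"xyz":[0,0,-0.3],"yaw":0},{"jaw":1,"xyz":[0,0,-0.4],"yaw":0},{"jaw":1,"xyz":[0,0,-0.5],"yaw":0},{"jaw":1,"xyz":[0,0,-0.6],"yaw":0},{"jaw":1,"xyz":[0,0,-0.7],"yaw":0},{"jaw":1,"xyz":[0,0,-0.8],"yaw":0},{"jaw":1,"xyz":[0,0,-0.8],"yaw":0},{"jaw":1,"xyz":[0,0,-0.8],"yaw":0},{"jaw":1,"xyz":[0,0,-0.8],"yaw":0}]'
```

```text
t: 12.18
tool_pos: [0.532, -0.1969, 0.2376]
ee_rot: [0.0, -0.702, 0.712, -0.0]
wrist_force: [-1.2, 0.8, 5.7]
width: 0.0258
gripper_force: 40.0
t: 13.1
tool_pos: [0.5317, -0.1968, 0.2452]
ee_rot: [-0.0, -0.702, 0.712, 0.0]
wrist_force: [2.1, -0.5, -0.3]
width: 0.0253
gripper_force: 40.0
```

```bash
python3 -m crank '[{"jaw":1,"xyz":[0,0,0],"yaw":0},{"jaw":1,"xyz":[0,0,0],"yaw":0},{"jaw":1,"xyz":[0,0,0],"yaw":0}]' 4
python3 -m crank '[{"jaw":0.35,"xyz":[0,0,0],"yaw":0},{"jaw":0.3,"xyz":[0,0,0],"yaw":0},{"jaw":0.2,"xyz":[0,0,0],"yaw":0},{"jaw":0.1,"xyz":[0,0,0],"yaw":0},{"jaw":0,"xyz":[0,0,0],"yaw":0},{"jaw":-0.2,"xyz":[0,0,0],"yaw":0},{"jaw":-0.2,"xyz":[0,0,0],"yaw":0},{"jaw":-0.2,"xyz":[0,0,0],"yaw":0},{"jaw":-0.2,"xyz":[0,0,0],"yaw":0},{"jaw":-0.2,"xyz":[0,0,0],"yaw":0}]'
python3 - <<'E'
from h import *
p,d,m=snap("side"); save("side4",cv2.resize(p[80:240,220:460],(720,480)))
E
```

```text
t: 13.35
tool_pos: [0.5317, -0.1967, 0.2454]
ee_rot: [-0.0, -0.702, 0.712, 0.0]
wrist_force: [0.6, 0.2, -0.7]
width: 0.026
gripper_force: 4.0
t: 14.18
tool_pos: [0.5318, -0.1968, 0.2456]
ee_rot: [0.0, -0.702, 0.712, -0.0]
wrist_force: [0.1, -0.1, -0.5]
width: 0.052
gripper_force: 0.0
```

View pics/side4.png

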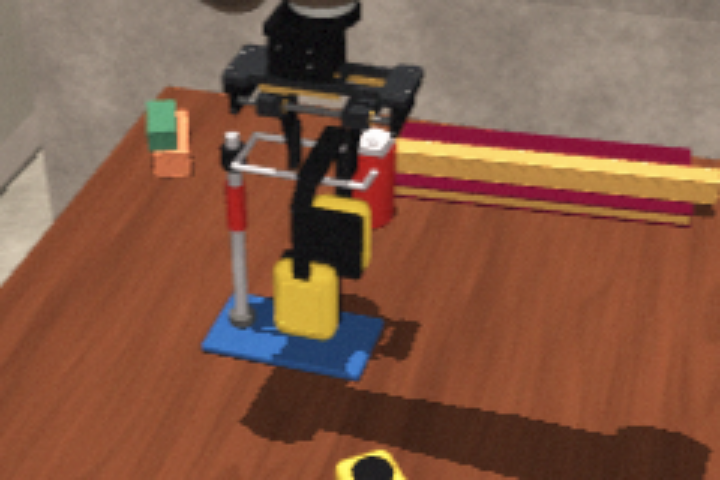

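The crop shows the band lying across both prongs at about (320,165), with the cups at (307,297) and (340,235) and the fingers open on either side of the crown. I'll withdraw straight up.

```bash
python3 -m crank '[{"jaw":-0.2,"xyz":[0,0,-0.4],"yaw":0},{"jaw":-0.2,"xyz":[0,0,-1],"yaw":0},{"jaw":-0.2,"xyz":[0,0,-2],"yaw":0},{"jaw":-0.2,"xyz":[0,0,-3.5],"yaw":0},{"jaw":-0.2,"xyz":[0,0,-5.5],"yaw":0},{"jaw":-0.2,"xyz":[0,0,-8],"yaw":0},{"jaw":-0.2,"xyz":[0,0,-11],"yaw":0},{"jaw":-0.2,"xyz":[0,0,-13],"yaw":0},{"jaw":-0.2,"xyz":[0,0,-14],"yaw":0},{"jaw":-0.2,"xyz":[0,0,-14],"yaw":0},{"jaw":-0.2,"xyz":[0,0,-14],"yaw":0},{"jaw":-0.2,"xyz":[0,0,-14],"yaw":0}]'
python3 -m crank '[{"jaw":-0.2,"xyz":[0,0,0],"yaw":0},{"jaw":-0.2,"xyz":[0,0,0],"yaw":0},{"jaw":-0.2,"xyz":[0,0,0],"yaw":0},{"jaw":-0.2,"xyz":[0,0,0],"yaw":0},{"jaw":-0.2,"xyz":[0,0,0],"yaw":0},{"jaw":-0.2,"xyz":[0,0,0],"yaw":0},{"jaw":-0.2,"xyz":[0,0,0],"yaw":0},{"jaw":-0.2,"xyz":[0,0,0],"yaw":0},{"jaw":-0.2,"xyz":[0,0,0],"yaw":0},{"jaw":-0.2,"xyz":[0,0,0],"yaw":0},{"jaw":-0.2,"xyz":[0,0,0],"yaw":0},{"jaw":-0.2,"xyz":[0,0,0],"yaw":0}]'
python3 - <<'E'
from h import *
a=imaging.snapshot("side")[0]
for i in range(8): b=imaging.snapshot("side")[0]
print("moving px",int((np.abs(a.astype(int)-b).max(-1)[80:240,220:460]>40).sum()))
save("side5",cv2.resize(b[60:240,220:460],(720,540)))
E
```

```text
t: 15.23
tool_pos: [0.5312, -0.1965, 0.3838]
ee_rot: [-0.001, -0.702, 0.712, 0.001]
wrist_force: [0.6, -0.0, -0.5]
width: 0.0522
gripper_force: 0.0
t: 16.23
tool_pos: [0.5318, -0.1968, 0.3856]
ee_rot: [0.0, -0.702, 0.712, -0.0]
wrist_force: [-0.2, 0.1, 0.8]
width: 0.052
gripper_force: 0.0
moving px 1
```

View pics/side5.png

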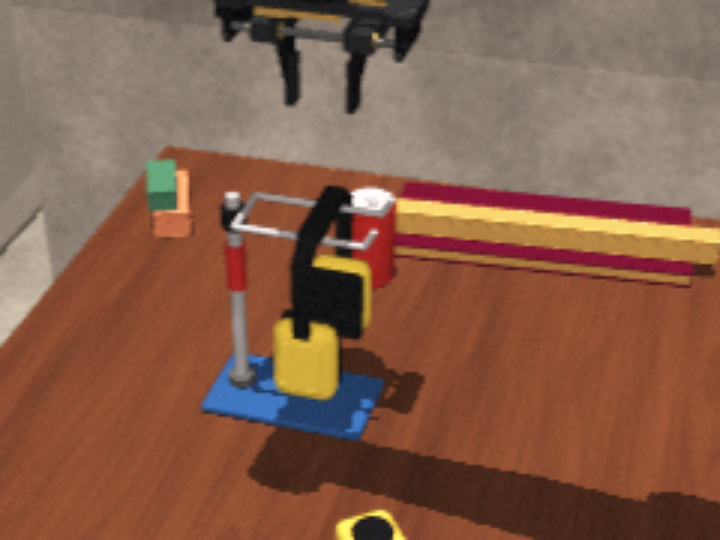

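The crop shows the earmuffs hanging still across both prongs at (325,215), with the gripper clear above at (320,100). The can and the tape are where they were.

```bash
python3 -c "
from rig import env
print(env.job_done())"
```

```text
the job is handed in; nothing more can be done
None
```

The ear defenders hang still by their band across both prongs, let go after a tug of about 1 cm held for a little over a second; the drill, tape measure and can were not touched, and the job is handed in.

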